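Set the stock tags for the bisque bins

ROBOT

A 6-joint arm with a two-finger parallel gripper is mounted at the origin on the work surface. World frame = base frame: x ahead of the robot, y to its left, z up, the work surface at z = 0. Lengths are in m, angles in rad, forces in N, time in s.
With the tool pointing down it reaches from about 0.275 to 0.875 m from the base axis. Payload 12.5 kg.
Tool frame: the origin (TCP) lies at the very end of the fingers, on their centre line; the grasp point (between the pads) lies 19 mm behind it; z points along the fingers, y is the line along which they close (so a half turn about z gives the same grasp; the last joint's range is limited). The gripper opens to 85 mm and grips with 20 to 120 N. Pads are 22 mm wide; open, the fingers measure 114 mm over their backs; the gripper's body (76 mm by 85 mm) begins 54 mm behind the grasp point. The pads swing forward as they close: fully open they stand 13 mm farther back than shut.
Start: joints at [1.118, 0.351, 1.652, -0, 1.139, -0.085], TCP at [0.198, 0.513, 0.231] pointing down, gripper open.
Joint ranges: [-2.75, 2.75], [-0.79, 2.1], [0.01, 2.65], [-1.57, 4.71], [0.07, 3.14], [-2.87, 2.87]. Speed limits (rad/s): [2.22, 2.22, 2.79, 3.14, 3.14, 3.14].

INTERFACE

Orientations are given as a 3x3 rotation matrix whose columns are the frame's x, y, z axes.
In Python, from bench import manip gives the robot as it stands. Calls block until the motion is done:
- manip.move_ptp(position, orientation): joint-space move of the TCP to a pose.
- manip.move_l(position, attitude=None, max_speed=0.15): straight line of the TCP; attitude=None keeps the orientation; max_speed is the mean speed in m/s.
- manip.move_j(angles): joint-space move.
- manip.set_gripper(opening, effort=None): opening from 0.0 (shut) to 1.0 (fully open); effort is the grip in N (None keeps the last); returns when the fingers have stopped.
- manip.dwell(seconds).
- manip.inverse_kinematics(position, orientation): joint angles nearest the present ones, or None.
- manip.grab_frame(name): name is "scene" or "top" or "wrist"; returns (picture, depth): 384x512x3 uint8, red, green, blue; 384x512 float32, m along the optical axis (not along the pixel's ray), 0 where there is no reading.
- manip.get_calibration(name): a dict with "camera_matrix" (3x3 intrinsics, pixels), "k1" (the pictures are not rectified: a ray, as slopes to the right and down, at radius r is drawn at 1 + k1 r^2 times it, then the intrinsics apply), "R" (3x3) and "t" (3): a world point X has camera coordinates R X + t. Camera axes: x right, y down, z forward; pixel columns grow to the right and rows downward; lengths in m; the calibration is good to about 2 mm. A picture is of the moment at which its call begins: read the wrist's pose just before it. get_calibration takes no time and is no camera call; for the wrist camera it gives the pose at the moment of the call.
A pose or a line that the arm cannot do raises manip.Unreachable and nothing moves.
- manip.sign_off(): hands the job in; it is judged then, once.
Trained networks look in the newest picture that a camera, given by its name, has taken for a name from the list of things; names that differ only in an ending like _2 or _b are one class to them, and where a whole thing is asked for, a point or a joint stands for the part that bears it (a point fixed in the world has none). Each returns a list of dicts, best first, with "confidence" (0 to 1); they miss things now and then, are a little off and sometimes report something else, mostly with a low value. They report only what shows in the picture. A call takes as long as a camera call.
- manip.look_for(camera, name): "at" ([x, y, z] in m, in world coordinates, good to about 4 mm: the middle of the surface that is visible of it).
Readings, each from a call of its own:
- manip.current_time(): time.
- manip.current_qpos(): joint angles.
- manip.current_joint_vel(): joint speeds.
- manip.current_joint_torque(): joint torques, N m.
- manip.current_ee_pos(): TCP position.
- manip.current_tcp_rot(): TCP orientation.
- manip.current_force(): force on the tool from outside, world axes, zero at the start.
- manip.current_ft_torque(): the same for the moment, N m.
- manip.current_grip_width(): opening from 0.0 (shut) to 1.0 (fully open).
- manip.current_grip_force(): force on a finger pad.
Only numpy, scipy, OpenCV 4.12 (cv2) and the standard library are available. Lean on these libraries where they do the work, as an engineer would, in place of code of your own. Each camera call takes 0.05 s, during which the arm holds its last target. There are 200 camera calls.

TASK

Gently push the hinged stock tags over with a fingertip until each full bin has the green face up on the tag in front of it and each bin that is not full has the orange face up; tags that are already right need no push. Only push: do not pinch or lift anything, and leave the cup, jar, brush and everything else where it is.

Things in the scene. Friction and masses are not known exactly. Their poses are not given: they have to be found in the camera images.
- hinge_a (a point): Middle of the hinge pin of stock tag A, 30 mm above the table (18 mm above the plywood ware board). Its x axis points from the tag row away from the robot, to the bins, its y axis along the pin and the row. Fixed; hinge pin ends and stops reach up to 38 mm above the table.
- tag_a (a joint): Swing of tag A about its pin, rad: 0 upright; +1.05 (stop) leans away from the robot, to the bins, GREEN face up; -1.05 (stop) leans to the robot, ORANGE face up. White plate 44 mm wide (along the pin), 7 mm thick over its coloured faces, reaching 64 mm from the pin. 30 g, no spring: once past upright it falls to the other stop by itself.
- edge_a (a point): Middle of the free edge of tag A, a round bead 8 mm thick, 60 mm from the pin: 60 mm above the table and 52 mm out from the pin at a stop, 90 mm up when upright. Slick plastic (friction about 0.15): an upright finger standing beyond this edge, tip 42 to 50 mm above the table, that moves level to just past the pin swings the tag over with under 2 N.
- hinge_b (a point): Middle of the hinge pin of stock tag B, 30 mm above the table (18 mm above the plywood ware board). Its x axis points from the tag row away from the robot, to the bins, its y axis along the pin and the row. Fixed; hinge pin ends and stops reach up to 38 mm above the table.
- tag_b (a joint): Swing of tag B about its pin, rad: 0 upright; +1.05 (stop) leans away from the robot, to the bins, GREEN face up; -1.05 (stop) leans to the robot, ORANGE face up. White plate 44 mm wide (along the pin), 7 mm thick over its coloured faces, reaching 64 mm from the pin. 30 g, no spring: once past upright it falls to the other stop by itself.
- edge_b (a point): Middle of the free edge of tag B, a round bead 8 mm thick, 60 mm from the pin: 60 mm above the table and 52 mm out from the pin at a stop, 90 mm up when upright. Slick plastic (friction about 0.15): an upright finger standing beyond this edge, tip 42 to 50 mm above the table, that moves level to just past the pin swings the tag over with under 2 N.
- hinge_c (a point): Middle of the hinge pin of stock tag C, 30 mm above the table (18 mm above the plywood ware board). Its x axis points from the tag row away from the robot, to the bins, its y axis along the pin and the row. Fixed; hinge pin ends and stops reach up to 38 mm above the table.
- tag_c (a joint): Swing of tag C about its pin, rad: 0 upright; +1.05 (stop) leans away from the robot, to the bins, GREEN face up; -1.05 (stop) leans to the robot, ORANGE face up. White plate 44 mm wide (along the pin), 7 mm thick over its coloured faces, reaching 64 mm from the pin. 30 g, no spring: once past upright it falls to the other stop by itself.
- edge_c (a point): Middle of the free edge of tag C, a round bead 8 mm thick, 60 mm from the pin: 60 mm above the table and 52 mm out from the pin at a stop, 90 mm up when upright. Slick plastic (friction about 0.15): an upright finger standing beyond this edge, tip 42 to 50 mm above the table, that moves level to just past the pin swings the tag over with under 2 N.
- hinge_d (a point): Middle of the hinge pin of stock tag D, 30 mm above the table (18 mm above the plywood ware board). Its x axis points from the tag row away from the robot, to the bins, its y axis along the pin and the row. Fixed; hinge pin ends and stops reach up to 38 mm above the table.
- tag_d (a joint): Swing of tag D about its pin, rad: 0 upright; +1.05 (stop) leans away from the robot, to the bins, GREEN face up; -1.05 (stop) leans to the robot, ORANGE face up. White plate 44 mm wide (along the pin), 7 mm thick over its coloured faces, reaching 64 mm from the pin. 30 g, no spring: once past upright it falls to the other stop by itself.
- edge_d (a point): Middle of the free edge of tag D, a round bead 8 mm thick, 60 mm from the pin: 60 mm above the table and 52 mm out from the pin at a stop, 90 mm up when upright. Slick plastic (friction about 0.15): an upright finger standing beyond this edge, tip 42 to 50 mm above the table, that moves level to just past the pin swings the tag over with under 2 N.
- bin_full_1_c (a point): Centre, half-way up, of a grey open bin 98 x 92 x 56 mm (along x, y, z) fixed on the ware board. FULL: four stacks of terracotta discs, 39 mm across, up to the rim. Its top stands 71 mm above the table at most. The bins stand side by side 105 mm apart; each belongs to the tag straight in front of it, whose pin lies 170 mm nearer the robot (bin's near wall 121 mm beyond the pin).
- bin_full_2_c (a point): Centre, half-way up, of a grey open bin 98 x 92 x 56 mm (along x, y, z) fixed on the ware board. FULL: four stacks of terracotta discs, 39 mm across, up to the rim. Its top stands 71 mm above the table at most. The bins stand side by side 105 mm apart; each belongs to the tag straight in front of it, whose pin lies 170 mm nearer the robot (bin's near wall 121 mm beyond the pin).
- bin_low_c (a point): Centre, half-way up, of a grey open bin 98 x 92 x 56 mm (along x, y, z) fixed on the ware board. NOT full: a few terracotta discs on its floor. Its top stands 71 mm above the table at most. The bins stand side by side 105 mm apart; each belongs to the tag straight in front of it, whose pin lies 170 mm nearer the robot (bin's near wall 121 mm beyond the pin).
- bin_empty_c (a point): Centre, half-way up, of a grey open bin 98 x 92 x 56 mm (along x, y, z) fixed on the ware board. EMPTY, so not full. Its top stands 71 mm above the table at most. The bins stand side by side 105 mm apart; each belongs to the tag straight in front of it, whose pin lies 170 mm nearer the robot (bin's near wall 121 mm beyond the pin).
- disc_center (a point): Centre of a loose terracotta disc, 39 mm across, 7 mm thick, lying in the bin that is nearly empty. Loose bystander: leave it where it is.
- cup_c (a point): Centre of a white ceramic cup, 60 mm across, 62 mm tall, standing on the ware board beyond the left (+y) end of the tag row. Loose bystander: leave it where it is.
- jar_c (a point): Centre of an amber glaze jar with a blue cap, 52 mm across, 66 mm tall, standing on the ware board beyond the right (-y) end of the row. Loose bystander: leave it where it is.
- brush_grip (a point): Grip of a flat brush, 170 mm long and 20 mm thick, lying on the ware board along its edge nearest the robot. Loose bystander: leave it where it is.
- jug_c (a point): Centre of a clear plastic jug, 100 mm across, 120 mm tall, on the bench to the left. Loose bystander: leave it where it is.
- spray_c (a point): Centre of a white spray bottle with a red top, 68 mm across, 190 mm tall, on the bench to the right. Loose bystander: leave it where it is.
- rib_c (a point): Centre of a flat wooden rib, 100 x 50 x 6 mm, lying on the bench to the left. Loose bystander: leave it where it is.

How it is judged:
By the outcome, as a careful person would: the job done as asked, in the order asked, and still so for the second after the job is handed in, with the robot touching nothing.
It also fails if it takes over 58 s, if anything falls off the work surface, if the arm or the gripper's body presses on something with over 40 N, if the wrist force passes 120 N, or if a joint passes its speed limit or range.

## Working session

There is one attempt and no reset: what is moved stays moved. The work goes in short steps, each a Python script; the robot and the scene stay as the last script left them, time stands still between calls to the robot, and variables do not carry over. Pictures are saved under pics/ and viewed, at most 10 in all, crops included, and the job is handed in when it is done.

```bash
mkdir -p pics; python3 - <<'E'
from bench import manip
import cv2,numpy as np
for c in ["top","scene"]:
    p,d=manip.grab_frame(c); cv2.imwrite(f"pics/{c}1.png",p[:,:,::-1]); np.save(f"pics/{c}d.npy",d)
    for n in ["hinge_a","tag_a","edge_a","bin_full_1_c","bin_low_c","bin_empty_c","cup_c","jar_c","brush_grip"]:
        print(c,n,[(np.round(r["at"],3).tolist(),round(r["confidence"],2)) for r in manip.look_for(c,n)])
print(manip.current_time(),manip.current_tcp_rot())
E
```

```text
top hinge_a [([0.529, 0.112, 0.04], 0.87), ([0.545, 0.006, 0.042], 0.79), ([0.579, -0.091, 0.041], 0.77), ([0.512, 0.211, 0.039], 0.59)]
top tag_a [([0.601, -0.092, 0.047], 0.81), ([0.517, 0.112, 0.054], 0.75), ([0.524, 0.008, 0.05], 0.67)]
top edge_a [([0.593, -0.094, 0.051], 0.75), ([0.502, 0.214, 0.045], 0.6), ([0.515, 0.108, 0.048], 0.6), ([0.502, 0.307, 0.042], 0.55)]
top bin_full_1_c [([0.738, -0.073, 0.068], 0.79)]
top bin_low_c [([0.71, 0.13, 0.023], 0.75)]
top bin_empty_c [([0.727, 0.027, 0.01], 0.88), ([0.502, 0.306, 0.04], 0.49), ([0.517, 0.11, 0.052], 0.32)]
top cup_c [([0.5, 0.306, 0.043], 0.82), ([0.516, 0.21, 0.041], 0.63)]
top jar_c [([0.561, -0.176, 0.079], 0.59)]
top brush_grip [([0.499, 0.307, 0.041], 0.74)]
scene hinge_a [([0.536, 0.105, 0.038], 0.94), ([0.544, 0.002, 0.038], 0.82), ([0.584, -0.103, 0.039], 0.8), ([0.523, 0.209, 0.039], 0.67)]
scene tag_a [([0.504, 0.209, 0.044], 0.67), ([0.53, 0.002, 0.047], 0.59), ([0.596, -0.097, 0.054], 0.58), ([0.519, 0.103, 0.05], 0.5)]
scene edge_a [([0.528, 0.002, 0.045], 0.72), ([0.521, 0.105, 0.047], 0.59), ([0.506, 0.213, 0.049], 0.55), ([0.6, -0.093, 0.049], 0.53)]
scene bin_full_1_c [([0.737, -0.083, 0.062], 0.96), ([0.504, 0.213, 0.048], 0.28)]
scene bin_low_c [([0.699, 0.168, 0.044], 0.64)]
scene bin_empty_c [([0.722, 0.049, 0.032], 0.75), ([0.44, 0.447, 0.009], 0.32)]
scene cup_c [([0.503, 0.291, 0.059], 0.67), ([0.523, 0.208, 0.041], 0.65)]
scene jar_c [([0.574, -0.194, 0.065], 0.73)]
scene brush_grip [([0.436, 0.037, 0.033], 0.61), ([0.53, 0.003, 0.046], 0.2)]
1.0 [[-9.33121326e-01  3.59561664e-01 -3.03078951e-05]
 [ 3.59561665e-01  9.33121325e-01 -4.62255741e-05]
 [ 1.16599989e-05 -5.40316262e-05 -9.99999998e-01]]
```

View pics/top1.png

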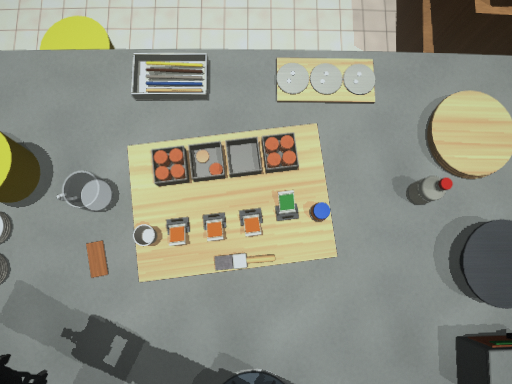

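View pics/scene1.png

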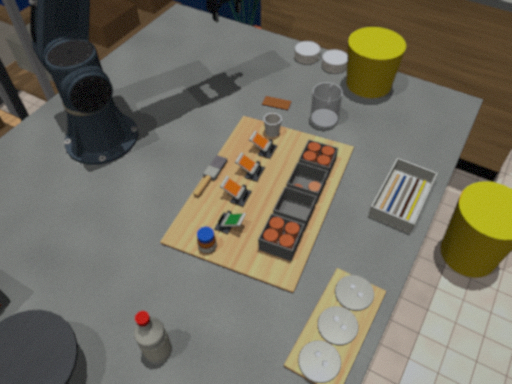

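The top picture shows the bins from left to right: full (170,167), low (207,161), empty (244,157) and full (280,153). Their tags are orange (177,234), orange (214,229), orange (252,224) and green (287,202). Only the leftmost tag, by the cup (145,235), is wrong, so it needs a push toward the bins.

```bash
cat > h.py <<'E'
from bench import manip
import cv2,numpy as np
def px2w(cam,uv,z):
    """Intersect the pixel rays with the level plane at height z."""
    c=manip.get_calibration(cam); K,R,t=map(np.asarray,(c["camera_matrix"],c["R"],c["t"]))
    s=cv2.undistortPoints(np.float64(uv).reshape(-1,1,2),K,np.array([c["k1"],0,0,0.]))[:,0]
    d=np.c_[s,np.ones(len(s))]@R; o=-R.T@t
    return o+d*((z-o[2])/d[:,2])[:,None]
def blob(im,lo,hi,box):
    m=cv2.inRange(cv2.cvtColor(im,cv2.COLOR_RGB2HSV),lo,hi); u0,v0,u1,v1=box
    v,u=np.nonzero(m[v0:v1,u0:u1]); return len(u),(u.mean()+u0,v.mean()+v0)
E
python3 - <<'E'
from h import *
im=cv2.imread("pics/top1.png")[:,:,::-1].copy()
print(im[156,161],im[234,177])
disc=[blob(im,(0,100,60),(12,255,255),b) for b in [(150,145,190,188),(260,132,300,175)]]
tag=[blob(im,(5,170,120),(20,255,255),b) for b in [(162,215,192,246),(200,213,228,244),(238,208,266,240)]]
print(disc,tag)
B=px2w("top",[d[1] for d in disc],0.066); T=px2w("top",[t[1] for t in tag],0.05)
y=B[0]-B[1]; print(np.linalg.norm(y)); y/=np.linalg.norm(y); x=np.array([y[1],-y[0],0])
H=B[0]-0.17*x; print(B,T,x,"hinge",H,"tag centre rel",(T[0]-H)@x,(T[0]-H)@y)
print(px2w("top",[(145,235),(215,262)],0.05))
E
```

```text
[197 114  78] [200 117  58]
[(775, (np.float64(169.0090322580645), np.float64(164.15354838709678))), (754, (np.float64(279.84615384615387), np.float64(150.8793103448276)))] [(166, (np.float64(176.98192771084337), np.float64(233.96385542168676))), (168, (np.float64(214.29761904761904), np.float64(229.25))), (165, (np.float64(251.84242424242424), np.float64(224.6)))]
0.3132555387693108
[[ 0.69734552  0.23736764  0.066     ]
 [ 0.73616038 -0.07347386  0.066     ]] [[0.50347345 0.21289225 0.05      ]
 [0.51661083 0.10965399 0.05      ]
 [0.52952725 0.00543657 0.05      ]] [0.99229371 0.12390797 0.        ] hinge [0.52865559 0.21630328 0.066     ] tag centre rel -0.025410738000095523 -0.0002644758447816842
[[0.50043812 0.30161278 0.05      ]
 [0.42674766 0.10673658 0.05      ]]
```

```bash
python3 - <<'E'
from h import *
x=np.array([.9923,.1239,0]); y=np.array([-.1239,.9923,0]); H=np.array([.530,.2160,0]); z=np.array([0,0,1.])
R=np.c_[-x,y,-z]
S=H-.090*x
manip.set_gripper(0.0)
manip.move_ptp(S+.18*z,R)
manip.move_l(S+.046*z,max_speed=.08)
f0=np.array(manip.current_force())
for s in (-.06,-.04,-.02,-.005,.007):
    manip.move_l(H+s*x+.046*z,max_speed=.04)
    print(s,np.round(manip.current_force()-f0,2))
manip.move_l(H-.03*x+.046*z,max_speed=.08)
manip.move_l(H-.03*x+.18*z,max_speed=.12)
manip.move_ptp([.25,.42,.25],R)
p,d=manip.grab_frame("top"); cv2.imwrite("pics/top2.png",cv2.resize(p[110:300,110:350,::-1],None,fx=3,fy=3))
print(manip.current_time(),manip.current_ee_pos())
E
```

```text
-0.06 [-0.11  0.98 -1.43]
-0.04 [-0.49  0.46  0.09]
-0.02 [-0.73  0.02 -0.39]
-0.005 [0.22 0.35 0.16]
0.007 [-1.73 -0.1  -0.95]
11.425 [0.25084413 0.41956338 0.24963794]
```

View pics/top2.png

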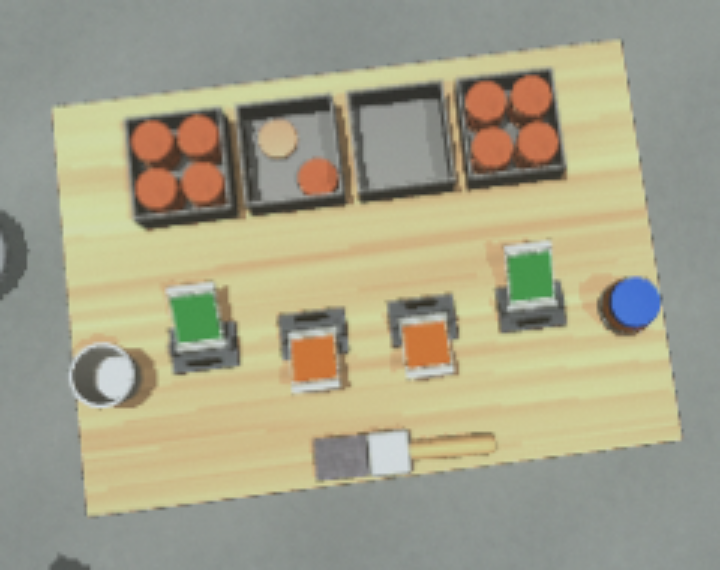

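The crop shows the left tag now green (195,315), the two middle tags still orange (315,358) and (428,345), and the right tag green (529,275). The cup, jar and brush have not moved, and the arm is clear.

```bash
python3 -c "
from bench import manip
print(manip.sign_off())"
```

```text
the job is handed in; nothing more can be done
None
```

I pushed the one wrong tag (the leftmost, in front of a full bin) over to green; the other three were already right, nothing else moved, and the job is handed in.

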